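# Hang the parts tray on its slotted rack

## Robot

A 7-joint arm with a two-finger parallel gripper is mounted at the origin on a cart in front of the work surface, level with it; the furniture and walls round the work are solid. World frame = base frame: x ahead of the robot, y to its left, z up, the work surface at z = 0. Lengths are in m, angles in rad, forces in N, time in s.
With the tool pointing down it reaches from about 0.425 to 0.825 m from the base axis. Payload 3.6 kg.
Tool frame: the origin (TCP) lies where the fingers leave the gripper's body, on its centre line; the fingertips stand 73 mm ahead of it and the grasp point (between the pads) lies 54 mm ahead of it; z points along the fingers, y is the line along which they close (so a half turn about z gives the same grasp; the last joint's range is limited). The gripper opens to 85 mm and grips with 20 to 120 N. Pads are 22 mm wide; open, the fingers measure 114 mm over their backs; the gripper's body (76 mm by 85 mm) begins 54 mm behind the grasp point. The pads swing forward as they close: fully open they stand 13 mm farther back than shut.
Start: joints at [1.323, 0.615, -0.013, 1.423, 0.008, 1.103, -0.04], TCP at [0.143, -0.634, 0.304] pointing down, gripper open.
Joint ranges: [-3.12, 3.12], [-0.3, 2.06], [-1.34, 1.32], [0.26, 2.42], [-1.36, 4.5], [0.01, 1.98], [-2.84, 2.84]. Speed limits (rad/s): [2.79, 2.79, 3.14, 3.14, 3.14, 3.14, 3.14].

## Interface

Orientations are given as a unit quaternion [x, y, z, w].
In Python, from station import arm, status, snapshot, camera_info, finish_job gives the robot as it stands (arm), with the cameras as plain functions, the job as plain functions and the readings (status). Calls block until the motion is done:
- arm.movep(position, orientation): joint-space move of the TCP to a pose.
- arm.line_to(position, velocity=0.15, ori=None): straight line of the TCP; ori=None keeps the orientation; velocity is the mean speed in m/s.
- arm.move_j(angles): joint-space move.
- arm.move_gripper(opening, effort=None): opening from 0.0 (shut) to 1.0 (fully open); effort is the grip in N (None keeps the last); returns when the fingers have stopped.
- arm.pause(seconds).
- arm.ik(position, orientation): joint angles nearest the present ones, or None.
- snapshot(name): name is "scene" or "top" or "wrist"; returns the picture (420x560x3 uint8, blue, green, red); there is no depth.
- camera_info(name): a dict with "fx", "fy", "cx", "cy" (pixels), "dist_coeffs" ([k1, k2, p1, p2, k3] as OpenCV has them; the pictures are not rectified), "R" (3x3) and "t" (3): a world point X has camera coordinates R X + t; the wrist camera has in their place "T_tool_cam" (4x4, takes a point from camera to tool coordinates, whose origin is the TCP and whose axes are the flange's). Camera axes: x right, y down, z forward; pixel columns grow to the right and rows downward; lengths in m; the calibration is good to about 2 mm. A picture is of the moment at which its call begins: read the wrist's pose just before it. camera_info takes no time and is no camera call.
A pose or a line that the arm cannot do raises arm.MotionError and nothing moves.
- finish_job(): hands the job in; it is judged then, once.
Readings, each from a call of its own:
- status.read_time(): time.
- status.read_joint_positions(): joint angles.
- status.read_dq(): joint speeds.
- status.read_effort(): joint torques, N m.
- status.read_tool_pos(): TCP position.
- status.read_eef_rot(): TCP orientation.
- status.read_ft_force(): force on the tool from outside, world axes, zero at the start.
- status.read_wrist_torque(): the same for the moment, N m.
- status.read_opening(): opening from 0.0 (shut) to 1.0 (fully open).
- status.read_finger_force(): force on a finger pad.
Only numpy, scipy, OpenCV 4.12 (cv2) and the standard library are available. Lean on these libraries where they do the work, as an engineer would, in place of code of your own. Each camera call takes 0.05 s, during which the arm holds its last target. There are 200 camera calls.

## Task

Hang the loose parts tray back on the bench rack: hook the claws of its two end brackets into the empty upper slots of the two uprights, directly above the tray already hanging there, and press it down until it is fully home and the rack's spring catch has snapped over the lip behind it. Leave the mug, jar, clamp and pliers where they are.

Things in the scene. Friction and masses are not known exactly. Their poses are not given: they have to be found in the camera images.
- tray: Loose parts tray: open sheet-steel tray 96 mm deep (x) by 180 mm wide (y), 0.35 kg, flat on the bench. Origin: centre of its underside; z up, +x to its rear (claws). Floor 4 mm thick; front wall 20, rear wall 40 mm high. Its ends are 6 mm bracket plates at y = +/-87 mm, sloping from 20 mm high in front to 74 mm at the rear edge (x = 48 mm), with two claws each.
- tray_grip (a point): Top of the tray's black carrying grip, 62 mm above the underside, 4 mm behind the tray's middle (x = 4), near the centre of mass; tray axes. The grip is 12 mm thick across y, runs along x from -45 to 45 mm of the tray, and is 26 mm high on a 4 mm divider (total 62 mm). About 78 mm is free on either side of it down to the floor.
- tray_claw_left (a point): Tip of the left (+y) bracket's upper claw: at x = 60, y = 87, z = 47 mm of the tray, its lowest rear point. A claw is a neck 8 mm high behind the bracket edge (underside at z = 65 mm) ending in a finger (x = 53 to 60 mm) pointing 18 mm down. 6 mm thick, thinning to 3.3 mm at the rear. A second, equal claw sits 45 mm below it.
- tray_claw_right (a point): The same point of the right (-y) bracket's upper claw: at x = 60, y = -87, z = 47 mm of the tray; a second, equal claw sits 45 mm below it.
- tray_lip (a point): Middle of the striker lip's rear edge: at x = 59, y = 0, z = 41 mm (its top) of the tray. The lip is 3 mm thick and 110 mm wide and stands out 11 mm behind the brackets' rear edge, between the uprights when hung. The catch snaps over it.
- rack: Fixed bench rack: two grey slotted steel uprights 215 mm high, 32 mm wide, on feet, with cross rails. Origin: on the bench midway between the uprights' front faces; x to the rear, z up; trays hang on the front (-x). The lower slots hold a tray like the loose one (underside 12 mm up) with a label roll and a carton in it, all fixed. The upper two slots on each side are empty.
- slot_left (a point): Middle of the lower edge of the left upright's top slot, on its front face: x = 0, y = 87, z = 167 mm of the rack. Each upright has four slots, 11 mm wide and 36 mm high, lower edges 32, 77, 122 and 167 mm above the bench, in a 3 mm thick web of smooth plated steel. The top two on each side take the claws.
- slot_right (a point): The same point of the right upright's top slot: x = 0, y = -87, z = 167 mm of the rack.
- rack_home (a point): Where the loose tray's origin lies, with the same axes, when it hangs fully home: x = -49, y = 0, z = 102 mm of the rack. The claws pass into the slots with the tray held 18 to 28 mm (best 23) above home; move it back (+x) until about 1 mm from the uprights, then lower it. Play when home: 1 mm fore and aft, 2.5 mm to either side, so it may lean forward by 0.04 rad.
- catch (a joint): Spring catch midway between the uprights: steel tongue hinged on a cross rail, with a wedge nose towards the tray. rad: 0 at rest or snapped over the lip, about 0.08 when pushed back by it, stop 0.3. A lowered tray meets the nose 8 to 10 mm above home and, let go, rests there, hooked. Pushing past takes 9 to 13 N down near the rear end of the grip, up to 20 N farther forward, where the claws bind.
- catch_nose (a point): Front tip of the catch's nose; the nose is 36 mm wide, its upper side slopes up to the rear at 45 degrees. Its flat underside lies 1.2 mm above the lip's top when the tray is home.
- mug: Striped tea mug, 80 mm wide and 89 mm high, standing left of the rack; a loose bystander. Origin: underside.
- jar: Jar with a red lid, 45 mm wide and 106 mm high, standing in front of the rack, to its right, beside the bag sealer; a loose bystander. Origin: underside.
- clamp: Black spring clamp with orange tips, 59 x 122 x 20 mm, lying near the bench's front edge, left of the bag sealer; a loose bystander. Origin: underside.
- pliers: Pliers with red handles, 65 x 178 x 15 mm, lying on the bench right of the bag sealer; a loose bystander. Origin: underside.

How it is judged:
At the end, for the whole second after the job is handed in: The tray hangs at rest in the upper slots: its origin no more than 2.5 mm above and 4 mm below home and within 5 mm sideways, square to the rack within 0.06 rad and upright within 0.06 rad, and the catch has sprung back over the lip (below 0.025 rad) (z of tray in the frame of rack_home between -0.004 and 0.0025 m and horizontal distance between tray and rack_home below 0.005 m and angle between the x axis of tray and the x axis of rack_home, either way round below 0.06 rad and angle between tray's own z axis and vertical below 0.06 rad and value of joint catch below 0.025 rad and linear speed of tray below 0.01 m/s); the robot touches nothing.
It fails at once if the mug, jar, clamp or pliers is moved by more than 25 mm (distance of any of mug, jar, clamp, pliers from where it was at the start of the episode above 0.025 m).
It also fails if it takes over 45 s, if anything falls off the work surface, if the arm or the gripper's body presses on something with over 40 N, if the wrist force passes 120 N, or if a joint passes its speed limit or range.

## Working session

There is one attempt and no reset: what is moved stays moved. The work goes in short steps, each a Python script; the robot and the scene stay as the last script left them, time stands still between calls to the robot, and variables do not carry over. Pictures are saved under pics/ and viewed, at most 10 in all, crops included, and the job is handed in when it is done.

```bash
mkdir -p pics; python3 - <<'E'
from station import arm, status, snapshot, camera_info, finish_job
import cv2,numpy as np
for n in("scene","top"):
    cv2.imwrite(f"pics/{n}0.png",snapshot(n)); i=camera_info(n)
    print(n,{k:np.round(v,4).tolist() for k,v in i.items()})
print(camera_info("wrist"),status.read_time(),status.read_eef_rot())
E
```

```text
scene {'fx': 427.8619, 'fy': 427.8619, 'cx': 285.6511, 'cy': 203.1229, 'dist_coeffs': [0.006, 0.0, 0.0, 0.0, 0.0], 'R': [[-0.6183, -0.7857, -0.0176], [-0.5724, 0.4655, -0.675], [0.5386, -0.4073, -0.7376]], 't': [0.423, 0.3844, 0.9148]}
top {'fx': 396.5477, 'fy': 396.5477, 'cx': 278.0142, 'cy': 212.2838, 'dist_coeffs': [-0.0795, 0.0, 0.0, 0.0, 0.0], 'R': [[0.0142, -0.9994, 0.0301], [-0.9938, -0.0174, -0.1101], [0.1105, -0.0284, -0.9935]], 't': [0.0303, 0.5591, 1.2364]}
{'fx': 366.56431259917844, 'fy': 366.56431259917844, 'cx': 278.88462268089756, 'cy': 211.14601171045672, 'dist_coeffs': array([-0.08926961,  0.        ,  0.        ,  0.        ,  0.        ]), 'T_tool_cam': array([[ 1.54806109e-03, -9.49820117e-01, -3.12792820e-01,
         8.03654991e-02],
       [ 9.99998735e-01,  1.35583833e-03,  8.32041527e-04,
        -7.92543828e-04],
       [-3.66193287e-04, -3.12793712e-01,  9.49821014e-01,
        -7.16818620e-02],
       [ 0.00000000e+00,  0.00000000e+00,  0.00000000e+00,
         1.00000000e+00]])} 0.1 [ 9.93851601e-01  1.10713960e-01 -1.46059250e-04 -1.18058987e-03]
```

View pics/scene0.png

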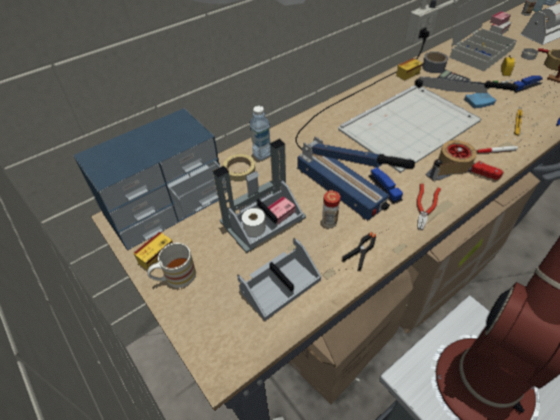

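View pics/top0.png

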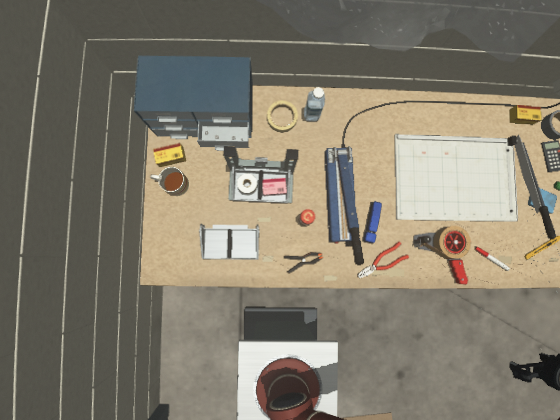

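The scene view shows the loose tray at about (280,280) in front of the rack at (260,200). In the top view the tray's grip is near (230,243), the upright tops are near (231,155) and (291,157), the mug is at (172,180) and the jar at (307,217). I'll compute rough positions, then look from the wrist.

```bash
cat > h.py <<'E'
from station import arm, status, snapshot, camera_info, finish_job
import cv2,numpy as np
from scipy.spatial.transform import Rotation as Ro
def cam(n):
    i=camera_info(n); K=np.array([[i["fx"],0,i["cx"]],[0,i["fy"],i["cy"]],[0,0,1]]); d=np.array(i["dist_coeffs"],float)
    if n=="wrist":
        T=np.eye(4);T[:3,:3]=Ro.from_quat(status.read_eef_rot()).as_matrix();T[:3,3]=status.read_tool_pos()
        W=T@i["T_tool_cam"]; R=W[:3,:3].T; t=-R@W[:3,3]
    else: R,t=np.array(i["R"]),np.array(i["t"])
    return dict(K=K,d=d,R=R,t=t)
def shot(n,f):
    c=cam(n); im=snapshot(n); cv2.imwrite(f"pics/{f}.png",im); np.savez(f"pics/{f}.npz",**c); return im,c
def ray(c,p):
    u=cv2.undistortPoints(np.array(p,float).reshape(-1,1,2),c["K"],c["d"]).reshape(-1,2)
    return -c["R"].T@c["t"], np.c_[u,np.ones(len(u))]@c["R"]
def onz(c,p,z):
    o,v=ray(c,p); z=np.broadcast_to(z,len(v)); return o+v*((z-o[2])/v[:,2])[:,None]
def tri(cs,ps):
    A=np.zeros((3,3));b=np.zeros(3)
    for c,p in zip(cs,ps):
        o,v=ray(c,[p]);v=v[0]/np.linalg.norm(v[0]);M=np.eye(3)-np.outer(v,v);A+=M;b+=M@o
    return np.linalg.solve(A,b)
def proj(c,X):
    return cv2.projectPoints(np.array(X,float).reshape(-1,1,3),cv2.Rodrigues(c["R"])[0],c["t"],c["K"],c["d"])[0].reshape(-1,2)
def down(yaw): # tool x at yaw in world, tool z down
    return (Ro.from_euler("z",yaw)*Ro.from_euler("x",np.pi)).as_quat()
E
python3 - <<'E'
from h import *
c=cam("top")
print(onz(c,[(230,232),(230,255)],.062),onz(c,[(231,155),(291,157)],.215),onz(c,[(172,180),(307,217),(306,262)],[.09,.1,.01]))
g=onz(c,[(230,243)],.062)[0]
q=status.read_joint_positions();print(q)
for x,y,z,yaw in [(.47,.19,.3,0),(.6,.12,.42,0),(.6,.12,.35,0),(.55,.15,.35,0),(.55,.15,.4,0)]: print(x,y,z,arm.ik([x,y,z],down(yaw)))
E
```

```text
[[0.4911769  0.18765016 0.062     ]
 [0.42043511 0.18581031 0.062     ]] [[0.69528982 0.1769145  0.215     ]
 [0.69308834 0.01060196 0.215     ]] [[ 0.64581209  0.36738805  0.09      ]
 [ 0.53804891 -0.046637    0.1       ]
 [ 0.40169631 -0.05363796  0.01      ]]
[ 1.32248192  0.61583733 -0.01262902  1.42474768  0.00810566  1.10343699
 -0.04040977]
0.47 0.19 0.3 [ 0.02867408  0.46818413 -0.66752034  1.82310027  0.34568497  0.96920168
 -2.35620256]
0.6 0.12 0.42 [ 0.06927574  0.51482588 -0.52603395  1.33623365  0.25575093  1.35731463
 -2.02477458]
0.6 0.12 0.35 [ 0.00751423  0.54214446 -0.40420932  1.46430673  0.22125032  1.18028721
 -1.99992759]
0.55 0.15 0.35 [ 0.0105773   0.48515137 -0.49402187  1.58327315  0.2463402   1.13560059
 -2.11043575]
0.55 0.15 0.4 [ 0.06644694  0.46221139 -0.58963645  1.49529976  0.26313927  1.2639391
 -2.12509888]
```

```bash
python3 - <<'E'
from h import *
Q=down(np.pi)
for p in ([.56,.13,.40],[.47,.19,.15],[.66,.1,.25],[.5,.19,.3]): print(arm.ik(p,Q))
arm.movep([.53,.13,.40],Q); arm.pause(.3)
shot("wrist","w1"); print(status.read_joint_positions(),status.read_time())
E
```

```text
[ 0.3835456   0.65704268 -1.20347389  1.47350934  0.61360587  1.42892746
  0.73664407]
[ 0.04597342  0.72941214 -0.74121846  1.98000873  0.74445167  0.7262749
  0.41475752]
[ 0.24110474  0.82180273 -0.83741251  1.41826335  0.6292036   1.17981868
  0.89417438]
[ 0.32982996  0.78052863 -1.32929933  1.74233675  0.79414491  1.27959468
  0.37925229]
[ 0.42463345  0.62041175 -1.2402474   1.55304424  0.59254006  1.39572887
  0.70672618] 3.475
```

View pics/w1.png

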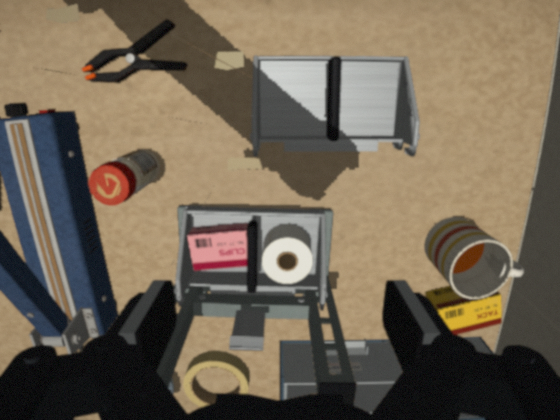

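Wrist view: the tray's black grip runs from (334,57) to (334,140), and its lip lies along y≈146. The rack with its filled tray is at (255,260), and the upright tops are near (180,370) and (335,370), partly hidden by the fingers. I'll take a better rack view and measure the grip.

```bash
cat > grip.py <<'E'
from h import *
def grip(im,c,box,z=.062,thr=45):
    x0,y0,x1,y1=box; m=(im[y0:y1,x0:x1].max(2)<thr).astype(np.uint8)
    n,l,s,_=cv2.connectedComponentsWithStats(m); k=1+s[1:,4].argmax()
    ct=max(cv2.findContours((l==k).astype(np.uint8),0,1)[0],key=cv2.contourArea)
    r=cv2.minAreaRect(ct); b=cv2.boxPoints(r)+[x0,y0]
    P=onz(c,b,z); e=[P[1]-P[0],P[2]-P[1]]; e.sort(key=np.linalg.norm)
    a=e[1]*np.sign(e[1][0]); return P.mean(0),np.arctan2(a[1],a[0]),[np.linalg.norm(v) for v in e],b
E
python3 - <<'E'
from grip import *
c=dict(np.load("pics/w1.npz")); im=cv2.imread("pics/w1.png")
for thr in(30,40,50): print(thr,*[np.round(v,4).tolist() for v in grip(im,c,(300,45,370,150),thr=thr)])
# tray base corners outline via lip/rear rim check
Q=down(np.pi)
arm.movep([.62,.10,.40],Q); arm.pause(.3)
shot("wrist","w2"); print(status.read_joint_positions(),status.read_time())
im=cv2.imread("pics/w2.png"); cv2.imwrite("pics/w2b.png",cv2.convertScaleAbs(cv2.resize(im[0:420,100:500],None,fx=1.42,fy=1.42,interpolation=3),alpha=1.5,beta=15)[:600])
E
```

```text
30 [0.4589, 0.1879, 0.062] 0.0422 [0.0106, 0.0832] [[327.0, 60.0], [337.0, 60.0], [337.0, 139.0], [327.0, 139.0]]
40 [0.4584, 0.1888, 0.062] 0.0193 [0.0121, 0.0863] [[326.5241, 139.9311], [327.787, 57.8429], [339.2151, 58.0187], [337.9522, 140.1069]]
50 [0.4579, 0.1888, 0.062] 0.008 [0.013, 0.0873] [[325.6134, 139.8861], [327.7718, 56.7863], [340.1011, 57.1065], [337.9427, 140.2063]]
[ 0.36842858  0.73664317 -1.17721111  1.31668774  0.67169764  1.50731216
  0.83045112] 4.2917
```

View pics/w2b.png

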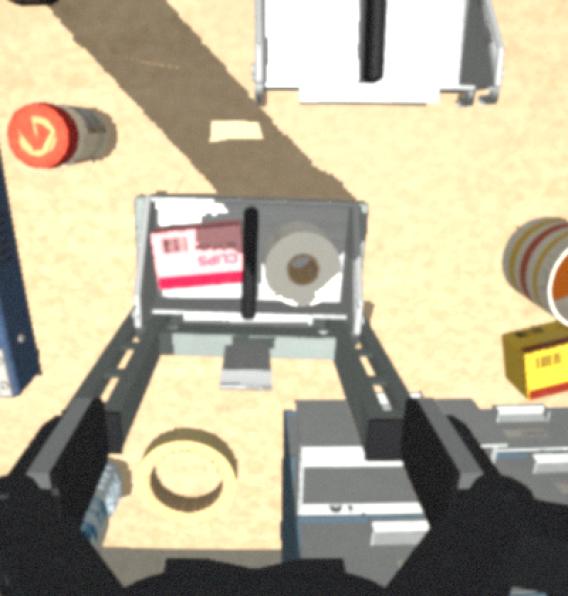

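The rack view shows the lower tray's grip as a dark strip, with the upright tops partly behind the fingers. I'll go farther over the rack for a clear view of the tops and slots.

```bash
python3 - <<'E'
from grip import *
c=dict(np.load("pics/w2.npz")); im=cv2.imread("pics/w2.png")
for thr in(30,40,50): print(thr,*[np.round(v,4).tolist() for v in grip(im,c,(262,138,292,228),z=.074,thr=thr)])
Q=down(np.pi)
arm.movep([.69,.095,.42],Q); arm.pause(.3)
im,c=shot("wrist","w3"); print(status.read_joint_positions(),status.read_time())
for thr in(30,40,50):
    try: print(thr,*[np.round(v,4).tolist() for v in grip(im,c,(250,70,310,190),z=.074,thr=thr)])
    except Exception as e: print(e)
cv2.imwrite("pics/w3b.png",cv2.convertScaleAbs(cv2.resize(im[80:330,160:400],None,fx=2.4,fy=2.4,interpolation=3),alpha=1.5,beta=15))
E
```

```text
30 [0.6256, 0.0981, 0.074] 0.0041 [0.0087, 0.0565] [[272.0, 147.0], [280.0, 147.0], [280.0, 197.0], [272.0, 197.0]]
40 [0.6401, 0.0976, 0.074] -0.0342 [0.0101, 0.0878] [[269.6849, 221.9265], [272.1012, 145.8127], [281.441, 146.1092], [279.0247, 222.223]]
50 [0.6407, 0.0971, 0.074] -0.026 [0.0119, 0.089] [[268.7799, 222.9062], [270.4931, 145.811], [281.5099, 146.0558], [279.7966, 223.151]]
[ 0.26661257  0.81951799 -1.12809099  1.03811291  0.7244956   1.64794192
  0.9422349 ] 5.0333
30 [0.6432, 0.0973, 0.074] -0.0269 [0.0091, 0.0861] [[275.2723, 160.9263], [277.3825, 82.8482], [285.7277, 83.0737], [283.6175, 161.1518]]
40 [0.6432, 0.0973, 0.074] -0.0326 [0.0102, 0.0862] [[274.5509, 160.921], [277.0728, 82.7443], [286.4179, 83.0457], [283.8961, 161.2224]]
50 [0.6432, 0.0971, 0.074] -0.0347 [0.0113, 0.0884] [[273.8014, 161.8577], [276.5171, 81.7463], [286.878, 82.0976], [284.1624, 162.2089]]
```

View pics/w3b.png

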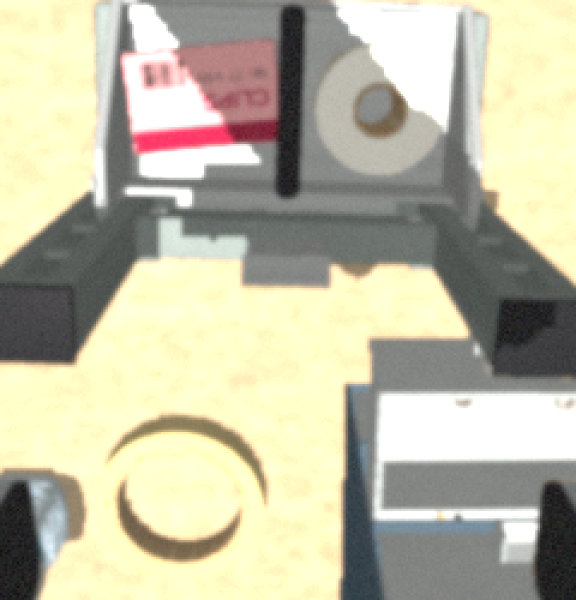

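The crop shows the upright tops clearly. The inner front corners are at crop (75,286) and (500,298), which is image (191,199) and (368,204). The inner rear corners are at (75,360) and (495,374).

```bash
python3 - <<'E'
from grip import *
c=dict(np.load("pics/w3.npz"))
P=onz(c,np.array([(75,286),(500,298),(75,360),(495,374)])/2.4+[160,80],.215)
print(P.round(4)); d=P[1]-P[0]; print("yaw",np.arctan2(-d[0],d[1]),np.linalg.norm(d),P[:2].mean(0))
im=cv2.imread("pics/w3.png")
cv2.imwrite("pics/w3c.png",cv2.convertScaleAbs(cv2.resize(im[185:255,110:450],None,fx=2.3,fy=4,interpolation=3),alpha=2.5,beta=20))
ct=cam("top"); o=np.array([.69,.1])
print(proj(ct,[[*P[0][:2],.215],[*P[1][:2],.215],[.6432,.0972,.074],[.458,.1888,.062]]))
E
```

```text
[[0.6904 0.0263 0.215 ]
 [0.6942 0.1669 0.215 ]
 [0.7166 0.0244 0.215 ]
 [0.7214 0.1674 0.215 ]]
yaw -0.026801008551993803 0.14061598517399138 [0.69232614 0.09660362 0.215     ]
[[285.33315144 157.80628584]
 [234.61338145 155.44834086]
 [260.16411609 183.34787826]
 [229.34333108 242.74551762]]
```

View pics/w3c.png

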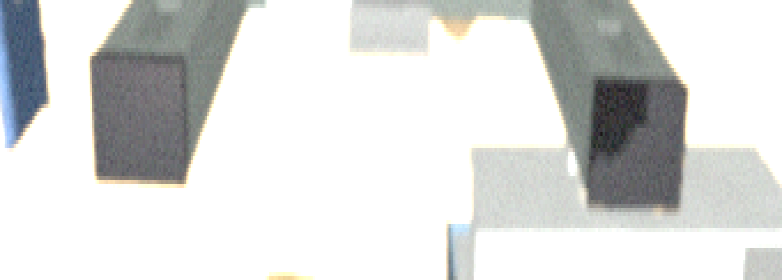

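```bash
python3 - <<'E'
from grip import *
c=dict(np.load("pics/w3.npz"))
P=onz(c,np.array([(93,57),(185,57),(593,80),(686,86)])/[2.3,4]+[110,185],.215)
f=np.polyfit(P[:,1],P[:,0],1); print(P.round(4),"yaw",-np.arctan(f[0]),"mid",P.mean(0))
arm.movep([.47,.19,.27],down(np.pi+.015)); arm.move_gripper(.55); arm.pause(.2)
im,c=shot("wrist","w4"); print(status.read_joint_positions(),status.read_time())
u,v=proj(c,[[.458,.1888,.062]])[0].astype(int); print(u,v)
for thr in(30,40,50,60): print(thr,*[np.round(x,4).tolist() for x in grip(im,c,(u-40,max(v-100,0),u+40,v+100),thr=thr)])
cv2.imwrite("pics/w4b.png",cv2.convertScaleAbs(im,alpha=1.4,beta=10))
E
```

```text
[[ 0.6905 -0.0066  0.215 ]
 [ 0.6905  0.0257  0.215 ]
 [ 0.6949  0.1665  0.215 ]
 [ 0.696   0.1995  0.215 ]] yaw -0.02814383890490598 mid [0.69300068 0.09625953 0.215     ]
[ 0.28056199  0.6929647  -1.16826361  1.8565993   0.72189625  1.09619888
  0.41856257] 6.8417
276 182
30 [0.4565, 0.1911, 0.062] 0.0224 [0.0097, 0.0884] [[273.0, 123.0], [286.0, 123.0], [286.0, 233.0], [273.0, 233.0]]
40 [0.4561, 0.1911, 0.062] 0.0004 [0.0106, 0.0891] [[271.8098, 232.9305], [273.0572, 121.9108], [287.2239, 122.0699], [285.9765, 233.0896]]
50 [0.4565, 0.1909, 0.062] -0.0031 [0.0114, 0.09] [[270.861, 233.8713], [272.4385, 121.8653], [287.6327, 122.0793], [286.0551, 234.0853]]
60 [0.4565, 0.1907, 0.062] 0.0241 [0.0135, 0.09] [[270.0, 122.0], [288.0, 122.0], [288.0, 234.0], [270.0, 234.0]]
```

View pics/w4b.png

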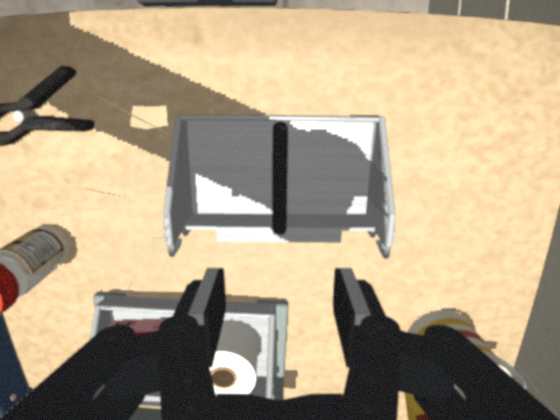

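The closer view shows the tray square in the frame, with its grip from (280,122) to (280,234), which puts its centre at (0.4565, 0.191). I'll grasp slightly to the rear of the middle, lift, and carry it to a standoff in front of the upper slots.

```bash
cat >> h.py <<'E'
RK=np.array([.6928,.0963]); RY=-.029
def pose(dx,dz,g=.008,gz=.048,ry=None,dy=0):
    "TCP pose with tray origin dx before/after home along rack x, dz above home; grasp at tray x=g"
    r=RY if ry is None else ry
    e=np.array([np.cos(r),np.sin(r)]); n=np.array([-e[1],e[0]])
    p=RK+e*(-.049+dx+g)+n*dy
    return [*p,.102+dz+gz+.054], down(np.pi+r)
E
python3 - <<'E'
from grip import *
q=down(np.pi+.006)
arm.movep([.4645,.191,.20],q)
arm.line_to([.4645,.191,.102],.12)
f0=status.read_ft_force(); arm.move_gripper(0,80)
print(status.read_opening(),status.read_finger_force(),f0,status.read_ft_force(),status.read_tool_pos())
arm.line_to([.4645,.191,.112],.05); arm.line_to([.4645,.191,.26],.15)
print(status.read_ft_force(),status.read_wrist_torque(),status.read_opening())
p,o=pose(-.06,.05); arm.movep(p,o); p,o=pose(-.06,.023); arm.line_to(p,.1); arm.pause(.2)
print(status.read_tool_pos(),p,status.read_ft_force(),status.read_joint_positions(),status.read_time())
im,c=shot("wrist","w5"); shot("scene","s5"); 
s=cv2.imread("pics/s5.png")[110:290,180:350]; a=cv2.resize(s,None,fx=2.35,fy=2.35,interpolation=3); b=cv2.resize(im,None,fx=.71,fy=.71)
cv2.imwrite("pics/v5.png",cv2.convertScaleAbs(np.hstack([a[:420],cv2.copyMakeBorder(b,0,420-b.shape[0],0,0,0)])[:, :800],alpha=1.5,beta=15))
E
```

```text
0.12628441588991227 78.92184376716614 [-0.22940222 -0.2853268   0.58703529] [-0.24624001 -1.35456856  5.8816891 ] [0.46479006 0.19100624 0.10268735]
[-0.28919004 -0.30998376 -2.855222  ] [ 0.05482593 -0.01242404  0.01238882] 0.12895186528340855
[0.59202812 0.09966456 0.2277193 ] [np.float64(0.5918424675236091), np.float64(0.09922858946909653), 0.22699999999999998] [-0.34456874 -0.45951333 -3.96393163] [ 0.37804059  0.85295048 -1.08152414  1.64808485  0.81422719  1.15404889
  0.62594853] 11.375
```

View pics/v5.png

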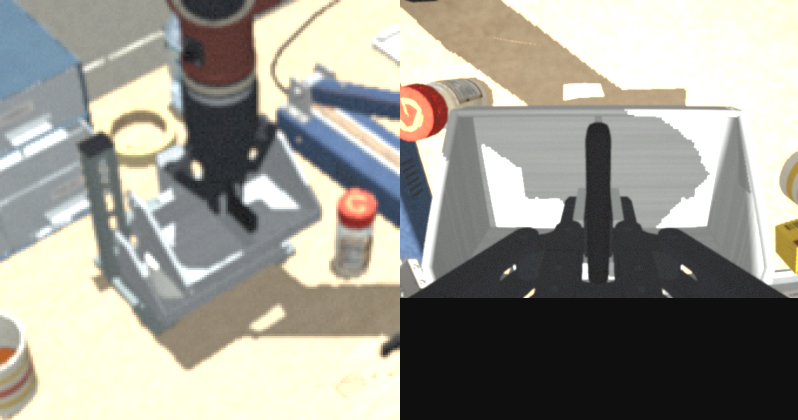

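The tray is held level and centred on the grip, seen in the wrist view at u≈598 (combined picture) which matches tool y = 0. It stands in front of the uprights, so I'll move in with force monitoring.

```bash
python3 - <<'E'
from grip import *
f0=np.array(status.read_ft_force()); 
p,o=pose(-.024,.023); arm.line_to(p,.08)
for d in np.r_[-.02:.0051:.002]:
    p,o=pose(d,.023); arm.line_to(p,.04); f=np.array(status.read_ft_force())-f0
    print(round(d,3),f.round(1),(np.array(status.read_tool_pos())-p).round(4),np.round(status.read_wrist_torque(),2))
    if np.linalg.norm(f[:2])>4: break
print(status.read_time())
shot("wrist","w6"); s,_=shot("scene","s6"); t,_=shot("top","t6")
a=cv2.resize(s[110:270,190:330],None,fx=2.8,fy=2.8,interpolation=3); b=cv2.resize(t[125:225,200:320],None,fx=3.3,fy=4.48,interpolation=3)
cv2.imwrite("pics/v6.png",cv2.convertScaleAbs(np.hstack([a,b[:448]]),alpha=1.5,beta=15))
E
```

```text
-0.02 [-0.3 -0.3 -1.7] [-0. -0.  0.] [0.04 0.01 0.01]
-0.018 [-0.8 -0.4 -0.6] [ 0. -0.  0.] [-0.03 -0.01 -0.03]
-0.016 [-0.9  0.4 -1.6] [ 0.0001 -0.     -0.    ] [ 0.05  0.05 -0.01]
-0.014 [-0.5 -0.2 -1.9] [ 0.0001 -0.     -0.    ] [ 0.   -0.02 -0.03]
-0.012 [ 0.3 -0.5 -1. ] [ 0.0001 -0.      0.    ] [-0.02 -0.03 -0.01]
-0.01 [-0.5 -0.4 -1.1] [ 0.0001 -0.0001 -0.    ] [ 0.03  0.03 -0.01]
-0.008 [-0.8 -0.6 -1.4] [ 0.0001 -0.     -0.    ] [-0.05  0.02 -0.01]
-0.006 [ 1.1 -1.3 -0.1] [ 0.0001 -0.     -0.    ] [ 0.01 -0.02  0.02]
-0.004 [-0.3 -0.4 -1.4] [ 0.0001 -0.     -0.0001] [-0.06 -0.03 -0.01]
-0.002 [-0.2 -0.6 -0.9] [ 0.0001 -0.     -0.    ] [0.02 0.01 0.02]
-0.0 [-1.4 -0.6 -1. ] [-0.0004  0.0001 -0.0002] [ 0.01  0.29 -0.04]
0.002 [-6.  -0.6  0.6] [-0.002   0.0003 -0.0005] [-0.03  1.15 -0.11]
15.075
```

View pics/v6.png

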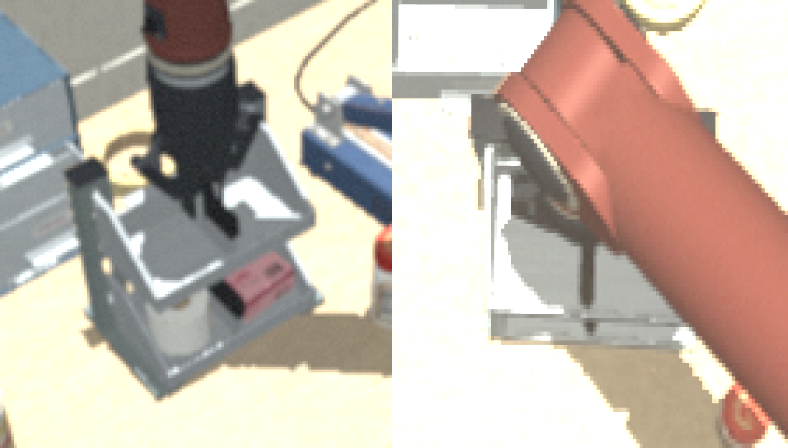

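The tray touched the uprights at dx≈0, which is where the brackets should meet them with the claws in the slots. The scene view shows both brackets against the uprights, above the lower tray. I'll back off 1 mm and lower.

```bash
python3 - <<'E'
from grip import *
f0=np.array([-.34,-.46,-3.9])
p,o=pose(-.0012,.023); arm.line_to(p,.04)
z=.023
while z>-.009:
    z-=.003 if z>.013 else .0015
    p,o=pose(-.0012,z); arm.line_to(p,.04); f=np.array(status.read_ft_force())-f0; e=np.array(status.read_tool_pos())-p
    print(round(z,4),f.round(1),(e*1e3).round(1),"dz",round((z+e[2])*1e3,1),np.round(status.read_wrist_torque(),2))
    if f[2]>28 or np.linalg.norm(f[:2])>12: break
print(status.read_time(),status.read_opening())
E
```

```text
0.02 [ 0.5  0.8 -0.4] [ 0.3 -0.2 -0.3] dz 19.7 [-0.01  0.04 -0.01]
0.017 [ 0.3  1.1 -0.4] [-0.  -0.2 -0.4] dz 16.6 [ 0.02 -0.02 -0.01]
0.014 [0.8 0.3 1.6] [-0.1 -0.1 -0.3] dz 13.7 [0.01 0.05 0.  ]
0.011 [-0.9  0.7  0.7] [-0.3  0.1 -0.1] dz 10.9 [-0.07  0.09  0.  ]
0.0095 [-2.8  0.   4.6] [-0.6  0.5  0.5] dz 10.0 [-0.05  0.7  -0.01]
0.008 [-6.1 -0.2  8. ] [-0.8  0.8  1. ] dz 9.0 [-0.13  0.85 -0.03]
0.0065 [-6.3 -0.1  9. ] [-0.8  1.1  1.4] dz 7.9 [-0.13  0.91 -0.07]
0.005 [-6.4  1.1 10.7] [-0.9  1.4  1.9] dz 6.9 [-0.06  1.   -0.09]
0.0035 [-6.1 -0.8 12.2] [-0.9  1.5  2.3] dz 5.8 [-0.12  1.01 -0.04]
0.002 [0.8 0.1 0.1] [ 0.5 -0.3 -0.5] dz 1.5 [-0.08 -0.08  0.01]
0.0005 [-0.4 -1.4  4. ] [ 0.6 -0.3  0.2] dz 0.7 [-0.13  0.08  0.  ]
-0.001 [-2.5 -2.5  9.1] [ 0.5 -0.1  1.5] dz 0.5 [-0.4   0.32 -0.02]
-0.0025 [-3.9 -2.2 14. ] [0.3 0.1 2.9] dz 0.4 [-0.55  0.62 -0.06]
-0.004 [-6.8 -3.4 18.5] [0.3 0.2 4.2] dz 0.2 [-0.8   0.96  0.01]
-0.0055 [-8.1 -5.1 23.6] [0.1 0.3 5.5] dz 0.0 [-1.02  1.18 -0.05]
-0.007 [-11.   -6.1  28.3] [0.  0.4 6.8] dz -0.2 [-1.21  1.54 -0.05]
19.475 0.1230704930541126
```

Force rose to 12 N, snapped through, then the tray seated hard at dz≈0, so it is home. I'll unload, release, retreat and check.

```bash
python3 - <<'E'
from grip import *
p,o=pose(-.0007,.0008); arm.line_to(p,.04); print(status.read_ft_force())
arm.move_gripper(.55); arm.pause(.2); print(status.read_ft_force(),status.read_opening())
x,y,z=status.read_tool_pos(); arm.line_to([x,y,z+.08],.1)
p=[.62,.10,.42]; arm.movep(p,down(np.pi+RY)); arm.pause(.3)
im,c=shot("wrist","w7"); s,_=shot("scene","s7")
e=np.array([np.cos(RY),np.sin(RY)]); home=RK-.049*e
u,v=proj(c,[[*home,.164]])[0].astype(int)
for thr in(40,50): print(*[np.round(k,4).tolist() for k in grip(im,c,(u-30,v-70,u+30,v+75),z=.164,thr=thr)])
print(home,u,v,status.read_time(),status.read_ft_force())
a=cv2.resize(s[130:260,200:310],None,fx=3.4,fy=3.4,interpolation=3); b=cv2.resize(im[70:330,150:410],None,fx=1.6,fy=1.7,interpolation=3)
cv2.imwrite("pics/v7.png",cv2.convertScaleAbs(np.hstack([a,b]),alpha=1.5,beta=15))
E
```

```text
[-1.56399086 -1.72439143  2.9884676 ]
[-0.2781826   0.26149128  0.63733455] 0.5488153820654261
[0.639, 0.0984, 0.164] -0.0242 [0.0098, 0.0885] [[272.0, 156.0], [283.0, 156.0], [283.0, 247.0], [272.0, 247.0]]
[0.6395, 0.0988, 0.164] -0.0233 [0.0107, 0.0896] [[272.0, 156.0], [284.0, 156.0], [284.0, 248.0], [272.0, 248.0]]
[0.6438206 0.0977208] 276 208 22.4167 [ 0.89918823 -0.01593911  0.47450882]
```

View pics/v7.png

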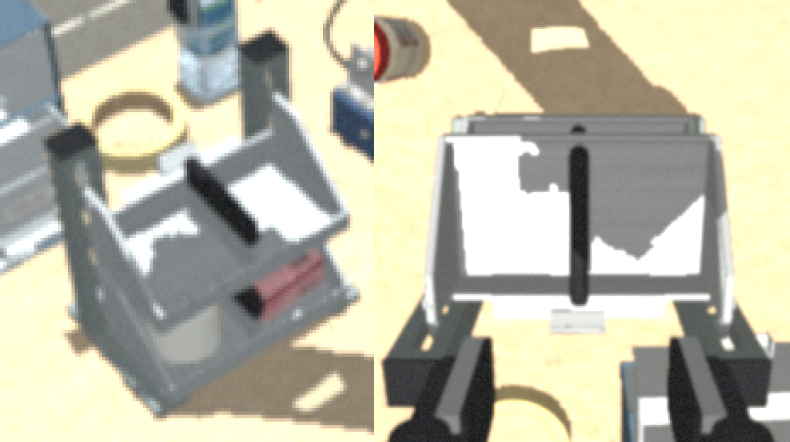

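The tray hangs in the upper slots above the lower one: grip at combined-picture (578,225), lip at y≈308, and the catch nose at (578,320) over the lip. The arm is clear, and the grip reads within about 1 mm of home after allowing for the −3 mm bias this viewpoint also showed on the fixed tray. I'll hand the job in.

```bash
python3 -c "
from station import arm, status, snapshot, camera_info, finish_job
print(finish_job(),status.read_time())"
```

```text
the job is handed in; nothing more can be done
the job is handed in; nothing more can be done
```

The tray hangs fully home in the upper slots, and the force trace (12 N, then a sudden drop to a hard stop) and the last picture indicate the catch snapped over the lip; I handed the job in just after 22.4 s, and no verdict came back.

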